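Clamp a cable sleeve in the marking fixture against its hidden end stop

TASK

Take the sleeve with the orange bands from the rack and lay it in the V bed of the marking fixture, between the slide and the yellow hood. Then move the slide by its red grip to push the sleeve into the hood until you feel it meet the hidden end stop, and leave it held lightly between the slide's pad and that stop (some 5 to 10 newtons on the sleeve; it cracks if squeezed hard), with the slide let go. Leave the other sleeves and everything else where they are.

Things in the scene. Friction and masses are not known exactly. Their poses are not given: they have to be found in the camera images.
- sleeve_orange: white plastic tube sleeve with orange bands round both ends, lying in the rack; rigid, 110 long, 40 outer diameter, thin-walled, about 0.12 kg. Origin at its centre, on its axis; x along its length. This is the one to load; either way round will do.
- sleeve_blue: white plastic tube sleeve with blue bands round both ends, lying in the rack; rigid, 110 long, 40 outer diameter, thin-walled, about 0.12 kg. Origin at its centre, on its axis; x along its length. Stays in the rack.
- sleeve_green: white plastic tube sleeve with green bands round both ends, lying in the rack; rigid, 110 long, 40 outer diameter, thin-walled, about 0.12 kg. Origin at its centre, on its axis; x along its length. Stays in the rack.
- rack: fixed grey board 150 x 250 x 10 with three places in a row along its y, 80 apart; sleeves lie along its x in pairs of small V supports (at x = +-42, each 14 long; the 70 between them is open below the sleeve). Origin: centre of its underside; the sleeves' axes lie 42 above it. Which sleeve is in which place varies.
- fixture: fixed end-marking fixture: grey base plate 150 wide (x) and 12 thick, from y = -220 to +180, with a V bed along its y. Origin on the underside, on the bed's centre line. A lying sleeve's axis is 46 above the underside (its top at 66). The V is 37 wide over all, so fingers can pass beside it down to 22 above the underside. Two low guide rails, tops at 22, at x = +-60.
- bed (a point): point on the axis that a sleeve has when it lies in the V bed, midway in the free stretch between slide and hood (10 towards -y from the fixture's origin, 46 up). Axes as the fixture: y along the bed towards the hood. Lay the sleeve with its centre within 25 of this point.
- hood: yellow box over the far (+y) end of the bed, 86 wide, from y = 85 to 175 and up to 86 above the fixture's underside; open towards the slide with a mouth 62 wide, 33 high above the sleeve axis. Its origin and axes are those of the fixture.
- hood_mouth (a point): middle of the hood's mouth, on the sleeve axis. A rigid steel end stop stands inside it, on the sleeve's axis; its face is somewhere 10 to 60 behind the mouth (a different depth each time, not measured) and does not give.
- slide: black slide that straddles the bed and moves along the fixture's y (travel 190); stiff, about 6 N to move, and stays where it is left. It pushes with a round black rubber pad, 34 in diameter, that gives about 1 mm per 8 N. Origin: centre of the pad's face, on the sleeve axis; y towards the hood.
- slide_grip (a point): middle of the top of the slide's red grip: an upright block 24 along the track (y), 60 across (x), standing 50 above the black plate, its centre 35 behind the pad face, top 78 above the sleeve axis. The black plate below it is 50 along y, its top 28 above the sleeve axis.
- tape: roll of yellow tape lying flat, 90 diameter, 24 high; leave alone.
- screwdriver: screwdriver with red handle, 200 long; leave alone.
- pen_cup: black cup, 76 diameter, 95 high; leave alone.
- spool: blue spool, 90 diameter, 56 high; leave alone.
- gauge_bar: flat steel bar 150 x 30 x 12 with a red band; leave alone.
Not all that is in view belongs to the job. Leave any pink or purple look-alike of the sleeve_orange alone.

How it is judged:
By the outcome, as a careful person would: the job done as asked, in the order asked, and still so for the second after the job is handed in, with the robot touching nothing.
It also fails if it takes over 72 s, if anything falls off the work surface, if the arm or the gripper's body presses on something with over 40 N, if the wrist force passes 120 N, or if a joint passes its speed limit or range.

ROBOT

A 7-joint arm with a two-finger parallel gripper is mounted at the origin on the work surface. World frame = base frame: x ahead of the robot, y to its left, z up, the work surface at z = 0. Lengths are in m, angles in rad, forces in N, time in s.
With the tool pointing down it reaches from about 0.425 to 0.925 m from the base axis. Payload 6.8 kg.
Tool frame: the origin (TCP) lies at the very end of the fingers, on their centre line; the grasp point (between the pads) lies bot.hold_point_z behind it (bot.hold_point_z is the distance from the TCP to the grasp point, in m); x points along the fingers, z is the direction in which the jaws open and shut, and the axes are right-handed (so a half turn about x gives the same grasp; the last joint's range is limited). The gripper opens to 85 mm and grips with 20 to 120 N. Pads are 22 mm wide; open, the fingers measure 114 mm over their backs; the gripper's body (76 mm by 85 mm) begins 54 mm behind the grasp point. The pads swing forward as they close: fully open they stand 13 mm farther back than shut.
Start: joints at [1.075, 0.477, 0.022, 1.555, -0.011, 1.109, -0.083], TCP at [0.255, -0.625, 0.231] pointing down, gripper open.
Joint ranges: [-2.96, 2.96], [-0.34, 2.1], [-1.41, 1.46], [0.24, 2.44], [-1.37, 4.51], [0.17, 1.92], [-2.96, 2.96]. Speed limits (rad/s): [2.39, 2.39, 3.14, 3.14, 3.14, 3.14, 3.14].

INTERFACE

Orientations are given as a unit quaternion [w, x, y, z].
In Python, from station import bot gives the robot as it stands.
- The arm moves only by the tool drive_tool, never from a script. Its arguments are lists of equal length, an entry for each row: "slide": the shift along the world's x, y, z in mm, a list of three; "turn": the turn, a rotation vector about the world's x, y, z in rad, a list of three; "gripper": the opening, from 0 (shut) to 1 (fully open). A call has 1 to 10 rows; each row is the pose to reach, as a shift and turn from the pose measured when the call began; what a row does not reach only later rows make up. A row lasts 1/10 s, in which the tool goes at most 50 mm and 8.59 degrees, less where a joint would pass 70% of its speed; a pose out of reach is approached as far as the arm can. A call with a gripper value outside its range is refused whole. The fingers move at their own pace and stop on an object; "squeeze" is the grip in N (left out, the last holds). Time passes only in rows, so rows that repeat a pose let the fingers close. It gives the time, the measured TCP pose, the force and the opening at its end, in the units of the state.
- bot.get_obs(): the state, without advancing time (a new reading comes with each control period).
- bot.read_camera(name): name is "side" or "top"; returns a dict with "color" (420x560x3 uint8, red, green, blue), "fovy" (degrees; the focal length in pixels is half the picture's height over the tangent of half this angle, whatever the lens; pixels are square), "cx", "cy" (the principal point, pixels), "R" (3x3) and "t" (3): a world point X has camera coordinates R X + t. Camera axes: x right, y down, z forward; pixel columns grow to the right and rows downward; lengths in m; the calibration is good to about 2 mm. A picture is of the moment at which its call begins. There is no depth.
- bot.hand_in(): hands the job in, once; it reports no verdict.
The state is a dict: "t": time; "q": joint angles; "joint_vel": joint speeds; "joint_torque": joint torques, N m; "eef_pos": TCP position; "tool_rot": TCP orientation; "contact_force": force on the tool from outside, world axes, zero at the start; "torque": the same for the moment, N m; "gripper_width": opening from 0.0 (shut) to 1.0 (fully open).
Only numpy, scipy, OpenCV 4.12 (cv2) and the standard library are available. Lean on these libraries where they do the work, as an engineer would, in place of code of your own. Each camera call takes 0.05 s, during which the arm holds its last target.

## Working session

There is one attempt and no reset: what is moved stays moved. The work goes in short steps, Python scripts to look and compute and a tool call to move; the robot and the scene stay as the last step left them, time stands still between calls to the robot, and variables do not carry over. Pictures are saved under pics/ and viewed, and the job is handed in when it is done.

Besides the shell and the picture viewer there is one more tool, called after ">>>" as a command line: name --argument value ..., lists and objects as JSON in quotes. drive_tool: Moves the arm, as the interface text tells. Its arguments: {"type":"object","properties":{"slide":{"type":"array"},"turn":{"type":"array"},"gripper":{"type":"array"},"squeeze":{"type":"number"}},"required":["slide","turn","gripper"]}

```bash
ls; mkdir -p pics
python3 - <<'E'
from station import bot
import cv2,json
for n in("side","top"):
    c=bot.read_camera(n); cv2.imwrite(f"pics/{n}0.png",c["color"][:,:,::-1]); print(n,c["fovy"],c["cx"],c["cy"],c["R"],c["t"],[k for k in c])
o=bot.get_obs();print(o,bot.hold_point_z)
E
```

```text
pics
side 52.09423601822493 274.91008870306985 212.30150276348067 [[-0.83638246 -0.54787178  0.01734609]
 [-0.36520831  0.53337135 -0.76297962]
 [ 0.4087631  -0.64447771 -0.64618977]] [0.51683117 0.24069861 1.08961582] ['color', 'fovy', 'cx', 'cy', 'R', 't']
top 44.58959089915323 269.84886832249714 209.2378056352429 [[-1.97369278e-02 -9.99805162e-01 -3.02355944e-04]
 [-9.96056202e-01  1.96890830e-02 -8.65123241e-02]
 [ 8.65014213e-02 -1.40632398e-03 -9.96250735e-01]] [0.09216183 0.56881675 1.53106374] ['color', 'fovy', 'cx', 'cy', 'R', 't']
{'t': 0.1, 'q': array([ 1.0749088 ,  0.47773005,  0.02237391,  1.55633852, -0.01151963,
        1.10931236, -0.08307284]), 'joint_vel': array([ 0.00122642, -0.00143192, -0.00100327, -0.00127441,  0.00015577,
       -0.00074942,  0.00123453]), 'joint_torque': array([ 3.62071478e-03, -5.97757888e+01,  1.61310408e+00, -2.81954473e+01,
        1.27724488e-02,  5.00619295e-03, -2.54848072e-05]), 'eef_pos': array([ 0.25502133, -0.62439668,  0.23042102]), 'tool_rot': array([ 0.58646409,  0.39457864,  0.58748234, -0.39399501]), 'contact_force': array([-0.14050246, -1.12430908, -0.64973726]), 'torque': array([ 0.02661594,  0.03376822, -0.00584349]), 'gripper_width': 1.0010615889175194} 0.0187
```

View pics/side0.png

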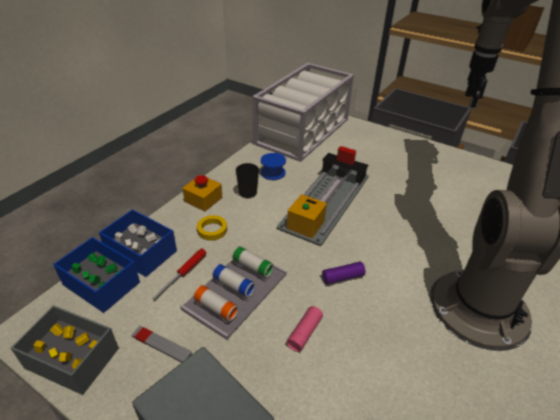

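View pics/top0.png

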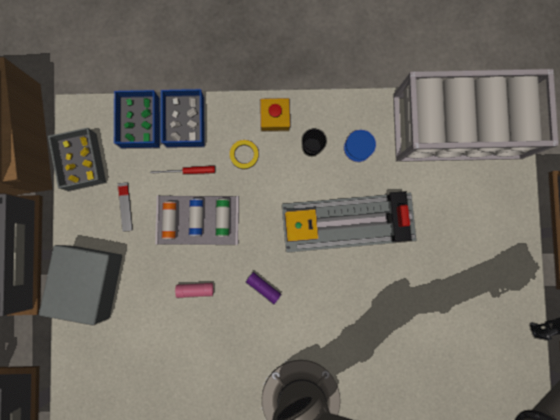

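Top view: three banded sleeves in the rack, orange (169,218), blue (196,216) and green (222,216). Pink (195,290) and purple (263,288) look-alikes lie loose on the table. The orange-banded white sleeve in the rack fits the description. The hood is at (302,224) and the slide's red grip at (404,215). I'll enlarge and measure.

```bash
cat > h.py <<'E'
import numpy as np,cv2
from station import bot
def ray(c,u,v):
    f=c["color"].shape[0]/2/np.tan(np.radians(c["fovy"])/2)
    d=np.array([(u-c["cx"])/f,(v-c["cy"])/f,1.0]); R=np.array(c["R"]);t=np.array(c["t"])
    return -R.T@t, R.T@d
def onz(c,u,v,z):
    o,d=ray(c,u,v); return o+d*(z-o[2])/d[2]
def proj(c,X):
    f=c["color"].shape[0]/2/np.tan(np.radians(c["fovy"])/2)
    p=np.array(c["R"])@np.array(X)+np.array(c["t"]); return p[0]/p[2]*f+c["cx"],p[1]/p[2]*f+c["cy"]
def tri(c1,p1,c2,p2):
    o1,d1=ray(c1,*p1);o2,d2=ray(c2,*p2)
    s=np.linalg.lstsq(np.c_[d1,-d2],o2-o1,rcond=None)[0]
    a=o1+s[0]*d1;b=o2+s[1]*d2
    return (a+b)/2,np.linalg.norm(a-b)
E
python3 - <<'E'
from h import *
t=bot.read_camera("top");s=bot.read_camera("side")
def blobs(c,lo,hi,win,mn=4):
    hsv=cv2.cvtColor(c["color"],cv2.COLOR_RGB2HSV)
    m=cv2.inRange(hsv,lo,hi); w=np.zeros_like(m); x0,y0,x1,y1=win; w[y0:y1,x0:x1]=m[y0:y1,x0:x1]
    n,l,st,ce=cv2.connectedComponentsWithStats(w)
    return [(ce[i].round(1),st[i].tolist()) for i in range(1,n) if st[i][4]>=mn]
for nm,c,w in(("top",t,(155,190,245,250)),("side",s,(170,230,300,335))):
    for col,lo,hi in(("or",(5,150,120),(18,255,255)),("bl",(100,130,60),(125,255,255)),("gr",(50,120,50),(85,255,255)),):
        print(nm,col,blobs(c,lo,hi,w))
for nm,c,w in(("top",t,(270,180,430,260)),("side",s,(270,130,380,250))):
    print(nm,"red",blobs(c,(0,150,80),(5,255,255),w)); print(nm,"yel",blobs(c,(18,150,80),(32,255,255),w,20))
a=t["color"][180:260,140:260,::-1];cv2.imwrite("pics/tr.png",cv2.resize(a,None,fx=6,fy=6,interpolation=cv2.INTER_CUBIC))
a=t["color"][180:260,275:425,::-1];cv2.imwrite("pics/tf.png",cv2.resize(a,None,fx=5,fy=5,interpolation=cv2.INTER_CUBIC))
a=s["color"][140:250,270:380,::-1];cv2.imwrite("pics/sf.png",cv2.resize(a,None,fx=5,fy=5,interpolation=cv2.INTER_CUBIC))
E
```

```text
top or [(array([168.2, 205.4]), [163, 203, 12, 6, 68]), (array([167.6, 233.7]), [162, 231, 12, 7, 68])]
top bl [(array([195.9, 202.6]), [190, 200, 13, 6, 74]), (array([195.3, 231. ]), [189, 229, 13, 5, 62])]
top gr [(array([222.5, 203. ]), [217, 201, 12, 5, 60]), (array([222.2, 231.3]), [216, 229, 13, 6, 66])]
side or [(array([199.7, 291.7]), [194, 285, 14, 15, 104]), (array([226.8, 308.1]), [221, 301, 14, 16, 121]), (array([233. , 313.7]), [230, 310, 7, 9, 22])]
side bl [(array([171.7, 242.8]), [170, 230, 6, 25, 99]), (array([217.9, 270.7]), [214, 265, 11, 14, 78]), (array([243.8, 285.6]), [239, 279, 12, 16, 97]), (array([249.8, 290. ]), [247, 286, 6, 9, 23])]
side gr [(array([237.5, 252.9]), [234, 247, 10, 14, 69]), (array([263.1, 266.5]), [259, 261, 11, 13, 82]), (array([268.3, 270.7]), [266, 267, 5, 8, 18])]
top red [(array([404.5, 215.2]), [400, 205, 10, 21, 166])]
top yel [(array([301. , 224.8]), [285, 209, 33, 32, 850])]
side red [(array([347.9, 152.4]), [339, 147, 17, 16, 127])]
side yel [(array([306.1, 215.6]), [287, 195, 40, 43, 1160])]
```

View pics/tr.png

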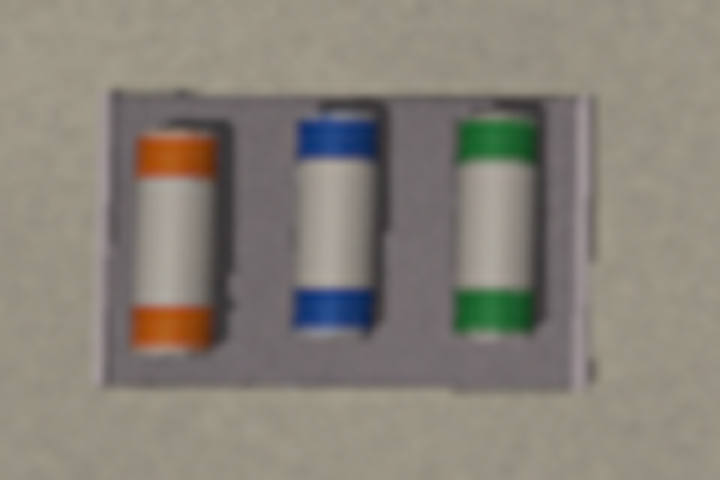

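View pics/tf.png

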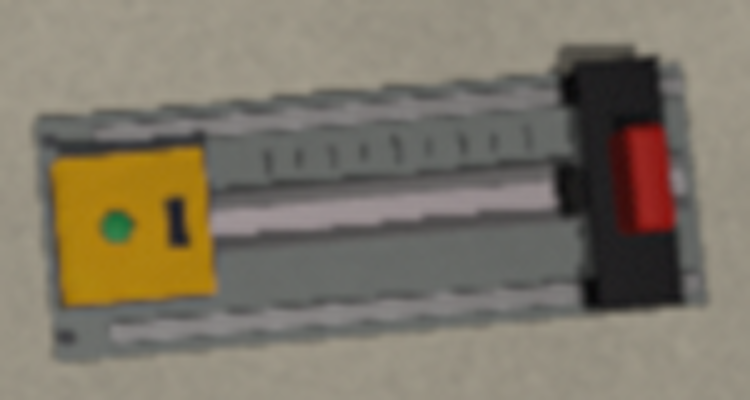

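View pics/sf.png

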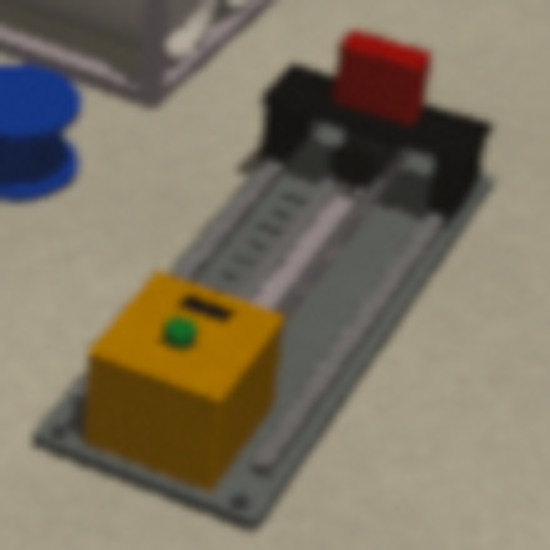

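Run:
```python
from h import *
t=bot.read_camera("top");s=bot.read_camera("side")
np.set_printoptions(precision=4,suppress=True)
print("cams",onz(t,270,209,0),ray(t,0,0)[0],ray(s,0,0)[0])
for n,a,b in(("or",(168.2,205.4),(167.6,233.7)),("bl",(195.9,202.6),(195.3,231)),("gr",(222.5,203),(222.2,231.3))):
    A=onz(t,*a,.058);B=onz(t,*b,.058);print(n,A,B,(A+B)/2,np.degrees(np.arctan2(*(A-B)[[1,0]])))
print("tri bands",tri(t,(168.2,205.4),s,(199.7,291.7)),tri(t,(167.6,233.7),s,(226.8,308.1)))
def P(pts,z,sc,ox,oy): return np.array([onz(t,(x+.5)/sc-.5+ox,(y+.5)/sc-.5+oy,z) for x,y in pts])
b=P([(38,118),(680,68),(705,303),(57,360)],.012,5,275,180);print("base",b)
h=P([(52,158),(203,147),(216,292),(64,305)],.086,5,275,180);print("hood",h,h.mean(0))
g=P([(635,125),(662,125),(672,230),(645,230)],.124,5,275,180);print("grip",g,g.mean(0))
pl=P([(575,65),(655,58),(682,303),(595,305)],.074,5,275,180);print("plate",pl,pl.mean(0))
r=P([(108,92),(590,95),(588,385),(103,385)],.010,6,140,180);print("rack",r,r.mean(0))
for q in (b,h,g,r):
  print([np.degrees(np.arctan2(*(q[j]-q[i])[[1,0]])) for i,j in((1,0),(2,3),(0,3),(1,2))],[np.linalg.norm(q[j]-q[i]) for i,j in((1,0),(2,3),(0,3),(1,2))])
# hood green button / hood top in side
hs=np.array([onz(s,(x+.5)/5-.5+270,(y+.5)/5-.5+140,.086) for x,y in [(160,272),(283,318),(215,402),(90,352)]]);print("hood side",hs,hs.mean(0))
gs=np.array([onz(s,(x+.5)/5-.5+270,(y+.5)/5-.5+140,.124) for x,y in [(349,32),(430,52),(424,68),(342,46)]]);print("grip side",gs,gs.mean(0))
```

```text
cams [0.5734 0.0804 0.    ] [0.436  0.0831 1.5746] [0.0748 0.857  0.8788]
or [0.5851 0.383  0.058 ] [0.5009 0.385  0.058 ] [0.543 0.384 0.058] -1.3565697450253607
bl [0.5918 0.3006 0.058 ] [0.5073 0.303  0.058 ] [0.5496 0.3018 0.058 ] -1.619819552228003
gr [0.589  0.2214 0.058 ] [0.5049 0.2233 0.058 ] [0.5469 0.2224 0.058 ] -1.2771311858268157
tri bands (array([0.5861, 0.3848, 0.0498]), np.float64(0.0005747866111599402)) (array([0.5013, 0.3867, 0.0497]), np.float64(3.238984104532281e-05))
base [[ 0.5895  0.0427  0.012 ]
 [ 0.6125 -0.3522  0.012 ]
 [ 0.4682 -0.3611  0.012 ]
 [ 0.4414  0.0343  0.012 ]]
hood [[ 0.5586  0.0369  0.086 ]
 [ 0.5633 -0.0513  0.086 ]
 [ 0.4787 -0.0565  0.086 ]
 [ 0.4729  0.0319  0.086 ]] [ 0.5183 -0.0098  0.086 ]
grip [[ 0.5677 -0.294   0.124 ]
 [ 0.5674 -0.3093  0.124 ]
 [ 0.5076 -0.3124  0.124 ]
 [ 0.5079 -0.2971  0.124 ]] [ 0.5376 -0.3032  0.124 ]
plate [[ 0.6085 -0.2731  0.074 ]
 [ 0.6117 -0.3204  0.074 ]
 [ 0.4672 -0.33    0.074 ]
 [ 0.467  -0.2791  0.074 ]] [ 0.5386 -0.3007  0.074 ]
rack [[0.6228 0.425  0.01  ]
 [0.6164 0.1782 0.01  ]
 [0.4682 0.1813 0.
[... 684 characters left out ...]
03361261245792)] [np.float64(0.015361132142118617), np.float64(0.015306561700456228), np.float64(0.05995875108264906), np.float64(0.059954635399553646)]
[np.float64(88.50833549882005), np.float64(88.86874881442405), np.float64(178.98389642426275), np.float64(178.78538622460155)] [np.float64(0.2469594608448357), np.float64(0.24643782857725072), np.float64(0.1498004179204475), np.float64(0.14824680900882295)]
hood side [[ 0.5567 -0.0505  0.086 ]
 [ 0.4746 -0.0535  0.086 ]
 [ 0.4708  0.0346  0.086 ]
 [ 0.5518  0.0371  0.086 ]] [ 0.5134 -0.0081  0.086 ]
grip side [[ 0.5622 -0.3042  0.124 ]
 [ 0.5068 -0.3124  0.124 ]
 [ 0.5016 -0.2922  0.124 ]
 [ 0.5581 -0.2857  0.124 ]] [ 0.5322 -0.2986  0.124 ]
```

Run:
```python
from h import *
from scipy.spatial.transform import Rotation as R
o=bot.get_obs();r=R.from_quat(np.roll(o["tool_rot"],-1));print(r.as_matrix().round(3))
for yaw in(88.6,268.6):
    z=np.array([np.cos(np.radians(yaw)),np.sin(np.radians(yaw)),0]);x=np.array([0,0,-1.]);M=np.c_[x,np.cross(z,x),z]
    print(yaw,(R.from_matrix(M)*r.inv()).as_rotvec().round(3))
```

```text
[[-0.     0.926  0.378]
 [ 0.001  0.378 -0.926]
 [-1.    -0.    -0.001]]
88.6 [ 0.000e+00 -1.000e-03  2.729e+00]
268.6 [-0.001 -0.    -0.412]
```

>>> drive_tool --slide '[[40,25,5],[80,50,10],[120,75,15],[160,100,20],[195,135,20],[225,175,20],[250,215,20],[270,260,20],[285,305,20],[295,350,20]]' --turn '[[0,0,0.14],[0,0,0.28],[0,0,0.42],[0,0,0.56],[0,0,0.7],[0,0,0.84],[0,0,0.98],[0,0,1.12],[0,0,1.26],[0,0,1.4]]' --gripper '[0.7,0.7,0.7,0.7,0.7,0.7,0.7,0.7,0.7,0.7]'

```text
t: 1.3
eef_pos: [0.5511, -0.2725, 0.251]
tool_rot: [0.703, -0.079, 0.703, 0.079]
contact_force: [-0.0, -0.2, 0.1]
gripper_width: 0.7
```

>>> drive_tool --slide '[[0,47,0],[0,94,0],[0,141,0],[0,188,0],[0,235,0],[0,282,0],[0,329,0],[0,376,0],[0,423,0],[0,470,0]]' --turn '[[0,0,0.13],[0,0,0.26],[0,0,0.39],[0,0,0.52],[0,0,0.65],[0,0,0.78],[0,0,0.91],[0,0,1.04],[0,0,1.17],[0,0,1.3]]' --gripper '[0.7,0.7,0.7,0.7,0.7,0.7,0.7,0.7,0.7,0.7]'

```text
t: 2.3
eef_pos: [0.551, 0.199, 0.2512]
tool_rot: [0.511, -0.489, 0.511, 0.489]
contact_force: [0.7, -0.2, 0.3]
gripper_width: 0.701
```

```bash
cat >> h.py <<'E'
from scipy.spatial.transform import Rotation as Rn
def need(xyz,yaw):
    o=bot.get_obs();r=Rn.from_quat(np.roll(o["tool_rot"],-1))
    z=np.array([np.cos(np.radians(yaw)),np.sin(np.radians(yaw)),0]);x=np.array([0,0,-1.]);M=np.c_[x,np.cross(z,x),z]
    print("slide",((np.array(xyz)-o["eef_pos"])*1000).round(1),"turn",(Rn.from_matrix(M)*r.inv()).as_rotvec().round(3),"q",np.round(o["q"],2),"F",np.round(o["contact_force"],2),"t",o["t"],"pos",o["eef_pos"].round(4),"w",o["gripper_width"])
E
python3 -c "
from h import *
need([.5435,.386,.0235],88.6)"
```

```text
slide [  -7.5  187.  -227.7] turn [0.    0.001 0.018] q [ 0.17  0.42 -0.81  1.71  0.33  1.15  0.79] F [ 0.69 -0.23  0.29] t 2.3 pos [0.551  0.199  0.2512] w 0.7009717790798897
```

>>> drive_tool --slide '[[-2,45,0],[-4,90,-10],[-6,135,-25],[-8,175,-50],[-8,187,-95],[-8,187,-140],[-8,187,-150],[-8,187,-150]]' --turn '[[0,0,0.018],[0,0,0.018],[0,0,0.018],[0,0,0.018],[0,0,0.018],[0,0,0.018],[0,0,0.018],[0,0,0.018]]' --gripper '[0.7,0.7,0.7,0.7,0.7,0.7,0.7,0.7]'

```text
t: 3.1
eef_pos: [0.5425, 0.3847, 0.0997]
tool_rot: [0.505, -0.494, 0.507, 0.493]
contact_force: [0.1, 0.2, 0.6]
gripper_width: 0.698
```

Run:
```python
from h import *
need([.5435,.386,.0235],88.6)
t=bot.read_camera("top");s=bot.read_camera("side")
a=cv2.resize(t["color"][170:260,130:250,::-1],None,fx=4,fy=4,interpolation=cv2.INTER_CUBIC)
b=cv2.resize(s["color"][220:340,160:300,::-1],(420,360),interpolation=cv2.INTER_CUBIC)[:360]
v=np.zeros((360,800,3),np.uint8);v[:,:400]=a[:,:400];v[:,400:800]=b[:,:400];cv2.imwrite("pics/g1.png",v)
```

```text
slide [  1.    1.3 -76.2] turn [ 0.003 -0.002  0.001] q [-0.22  0.71 -0.72  1.65  0.54  1.    0.42] F [0.09 0.2  0.6 ] t 3.1 pos [0.5425 0.3847 0.0997] w 0.6976764218366845
```

View pics/g1.png

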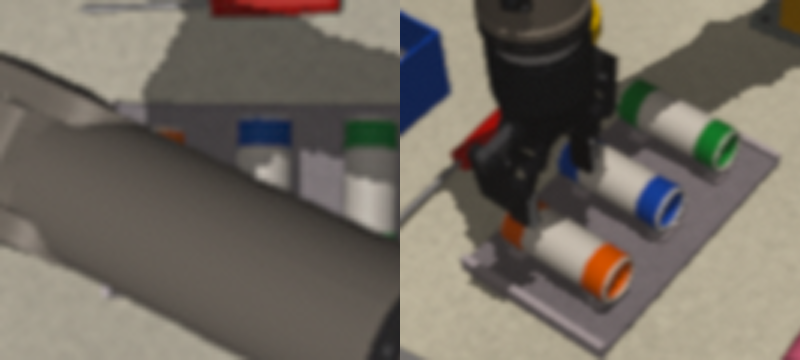

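The top view is blocked by the arm. The side view shows the fingers over the orange sleeve (crop 570,235), on either side of it. Descend and grip.

>>> drive_tool --slide '[[1,1,-25],[1,1,-50],[1,1,-65],[1,1,-75],[1,1,-75]]' --turn '[[0,0,0],[0,0,0],[0,0,0],[0,0,0],[0,0,0]]' --gripper '[0.7,0.7,0.7,0.7,0.7]'

```text
t: 3.7
eef_pos: [0.5454, 0.3872, 0.0283]
tool_rot: [0.507, -0.494, 0.506, 0.493]
contact_force: [-0.1, 0.6, -0.2]
gripper_width: 0.703
```

>>> drive_tool --slide '[[0,0,0],[0,0,0],[0,0,0],[0,0,0],[0,0,0],[0,0,0]]' --turn '[[0,0,0],[0,0,0],[0,0,0],[0,0,0],[0,0,0],[0,0,0]]' --gripper '[0.55,0.4,0.4,0.4,0.4,0.4]' --squeeze 20

```text
t: 4.3
eef_pos: [0.5462, 0.384, 0.0295]
tool_rot: [0.507, -0.495, 0.507, 0.491]
contact_force: [-2.4, -8.1, 6.3]
gripper_width: 0.463
```

>>> drive_tool --slide '[[0,0,0],[0,0,0],[0,-1,-4],[0,-1,-8],[0,-1,-8],[0,-1,-8]]' --turn '[[0,0,0],[0,0,0],[0,0,0],[0,0,0],[0,0,0],[0,0,0]]' --gripper '[0.65,0.65,0.65,0.65,0.65,0.65]'

```text
t: 4.9
eef_pos: [0.5459, 0.3831, 0.0212]
tool_rot: [0.506, -0.495, 0.507, 0.491]
contact_force: [-0.0, 0.0, -0.5]
gripper_width: 0.649
```

>>> drive_tool --slide '[[0,0,0],[0,0,0],[0,0,0],[0,0,0],[0,0,0],[0,0,0]]' --turn '[[0,0,0],[0,0,0],[0,0,0],[0,0,0],[0,0,0],[0,0,0]]' --gripper '[0.55,0.4,0.4,0.4,0.4,0.4]' --squeeze 25

```text
t: 5.5
eef_pos: [0.5459, 0.3838, 0.0214]
tool_rot: [0.507, -0.495, 0.507, 0.492]
contact_force: [-0.2, 2.2, 0.5]
gripper_width: 0.458
```

>>> drive_tool --slide '[[0,0,10],[0,0,30],[0,0,60],[0,0,100],[0,0,145],[0,0,190],[0,0,210],[0,0,210]]' --turn '[[0,0,0],[0,0,0],[0,0,0],[0,0,0],[0,0,0],[0,0,0],[0,0,0],[0,0,0]]' --gripper '[0.4,0.4,0.4,0.4,0.4,0.4,0.4,0.4]'

```text
t: 6.3
eef_pos: [0.547, 0.3851, 0.2372]
tool_rot: [0.509, -0.495, 0.504, 0.491]
contact_force: [0.1, 0.7, -1.4]
gripper_width: 0.458
```

Run:
```python
from h import *
need([.5256,-.149,.2],3.45)
s=bot.read_camera("side")
cv2.imwrite("pics/l1.png",cv2.resize(s["color"][130:340,140:330,::-1],None,fx=3,fy=2.8))
```

```text
slide [ -21.4 -534.1  -37.2] turn [ 0.006  0.008 -1.483] q [-0.18  0.58 -0.79  1.53  0.43  1.21  0.5 ] F [ 0.11  0.72 -1.38] t 6.3 pos [0.547  0.3851 0.2372] w 0.4575735066151409
```

View pics/l1.png

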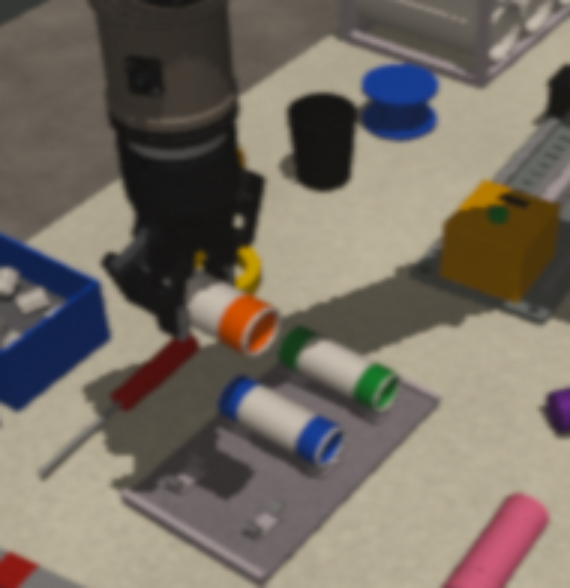

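The orange sleeve is held level (crop 230,310), and the blue and green sleeves are still in the rack. Carry it to the bed.

>>> drive_tool --slide '[[-2,-45,0],[-4,-90,0],[-6,-135,0],[-8,-180,0],[-10,-225,0],[-12,-270,0],[-14,-315,0],[-16,-360,0],[-18,-405,0],[-20,-450,0]]' --turn '[[0,0,-0.13],[0,0,-0.26],[0,0,-0.39],[0,0,-0.52],[0,0,-0.65],[0,0,-0.78],[0,0,-0.91],[0,0,-1.04],[0,0,-1.17],[0,0,-1.3]]' --gripper '[0.4,0.4,0.4,0.4,0.4,0.4,0.4,0.4,0.4,0.4]'

```text
t: 7.35
eef_pos: [0.5245, -0.0682, 0.2329]
tool_rot: [0.701, -0.086, 0.704, 0.082]
contact_force: [0.8, -0.1, -1.5]
gripper_width: 0.46
```

```bash
python3 -c "
from h import *
need([.5256,-.149,.12],3.45)"
```

```text
slide [   1.1  -80.8 -112.9] turn [ 0.006 -0.004 -0.177] q [ 0.41  0.27 -0.47  1.87  0.15  1.03  0.11] F [ 0.83 -0.12 -1.47] t 7.35 pos [ 0.5245 -0.0682  0.2329] w 0.4602214204620157
```

>>> drive_tool --slide '[[0,-35,0],[1,-65,-5],[1,-81,-30],[1,-81,-65],[1,-81,-95],[1,-81,-113],[1,-81,-113],[1,-81,-113]]' --turn '[[0,0,-0.09],[0,0,-0.177],[0,0,-0.177],[0,0,-0.177],[0,0,-0.177],[0,0,-0.177],[0,0,-0.177],[0,0,-0.177]]' --gripper '[0.4,0.4,0.4,0.4,0.4,0.4,0.4,0.4]'

```text
t: 8.15
eef_pos: [0.5247, -0.1492, 0.1194]
tool_rot: [0.704, -0.023, 0.709, 0.02]
contact_force: [1.0, 0.7, -1.0]
gripper_width: 0.457
```

Run:
```python
from h import *
need([.5256,-.149,.026],3.45)
t=bot.read_camera("top");s=bot.read_camera("side")
cv2.imwrite("pics/p1.png",np.hstack([cv2.resize(t["color"][180:260,275:425,::-1],(400,400*80//150*1)) if 0 else cv2.resize(t["color"][170:270,300:400,::-1],(400,400),interpolation=2),cv2.resize(s["color"][130:240,270:380,::-1],(400,400),interpolation=2)]))
```

```text
slide [  0.9   0.2 -93.4] turn [ 0.005 -0.006 -0.   ] q [ 0.46  0.43 -0.37  1.94  0.22  0.81  0.02] F [ 0.97  0.7  -0.98] t 8.15 pos [ 0.5247 -0.1492  0.1194] w 0.45666436494672213
```

View pics/p1.png

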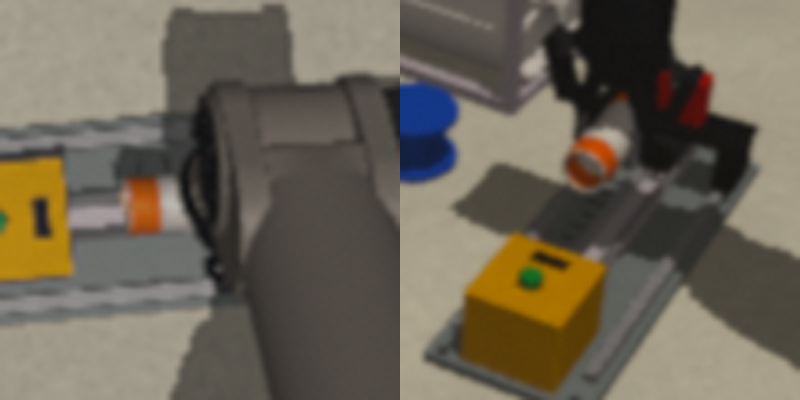

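Run:
```python
from h import *
t=bot.read_camera("top")
hsv=cv2.cvtColor(t["color"],cv2.COLOR_RGB2HSV);m=cv2.inRange(hsv,(3,150,80),(17,255,255));m[:,:325]=0;m[:,345:]=0;m[:200]=0;m[250:]=0
ys,xs=np.nonzero(m);print(xs.min(),xs.max(),ys.min(),ys.max(),len(xs))
u=(xs.min()+xs.max())/2
for z in(.140,):
  for v in(ys.min()-.5,ys.max()+.5,(ys.min()+ys.max())/2):print(onz(t,u,v,z))
B=onz(t,u,(ys.min()+ys.max())/2,.14);print("line x",.525-.0602*(B[1]+.139))
# bed strip columns 318..324 : colour rows
for c in(320,322): print([tuple(t["color"][r,c]) for r in range(212,236,1)])
```

```text
332 339 214 227 96
[ 0.54484991 -0.1030928   0.14      ]
[ 0.50550881 -0.10187965  0.14      ]
[ 0.52515606 -0.10248551  0.14      ]
line x 0.5228018275714642
[(np.uint8(107), np.uint8(110), np.uint8(107)), (np.uint8(106), np.uint8(110), np.uint8(106)), (np.uint8(106), np.uint8(109), np.uint8(106)), (np.uint8(104), np.uint8(107), np.uint8(104)), (np.uint8(99), np.uint8(101), np.uint8(97)), (np.uint8(81), np.uint8(83), np.uint8(81)), (np.uint8(79), np.uint8(78), np.uint8(77)), (np.uint8(95), np.uint8(92), np.uint8(92)), (np.uint8(103), np.uint8(100), np.uint8(99)), (np.uint8(121), np.uint8(116), np.uint8(116)), (np.uint8(149), np.uint8(141), np.uint8(142)), (np.uint8(164), np.uint8(154), np.uint8(156)), (np.uint8(164), np.uint8(154), np.uint8(156)), (np.uint8(162), np.uint8(151), np.uint8(154)), (np.uint8(143), np.uint8(134), np.uint8(137)), (np.uint8(97), np.uint8(93), np.uint8(94)), (np.uint8(80), np.uint8(79), np.uint8(78)), (np.uint8(88), np.uint8(87), np.uint8(87)), (np.uint8(101), np.uint8(101), np.uint8(101)), (np.uint8(108), np.uint8(111), np.uint8(109)), (np.uint8(110), np.ui
[... 574 characters left out ...]
1)), (np.uint8(128), np.uint8(122), np.uint8(122)), (np.uint8(158), np.uint8(148), np.uint8(150)), (np.uint8(165), np.uint8(154), np.uint8(157)), (np.uint8(163), np.uint8(153), np.uint8(155)), (np.uint8(162), np.uint8(151), np.uint8(153)), (np.uint8(144), np.uint8(135), np.uint8(137)), (np.uint8(98), np.uint8(94), np.uint8(94)), (np.uint8(81), np.uint8(79), np.uint8(79)), (np.uint8(91), np.uint8(90), np.uint8(89)), (np.uint8(104), np.uint8(104), np.uint8(102)), (np.uint8(107), np.uint8(111), np.uint8(107)), (np.uint8(109), np.uint8(111), np.uint8(108)), (np.uint8(108), np.uint8(111), np.uint8(108)), (np.uint8(109), np.uint8(111), np.uint8(109)), (np.uint8(108), np.uint8(111), np.uint8(109))]
```

>>> drive_tool --slide '[[0,0,-30],[0,0,-60],[0,0,-78],[0,0,-85],[0,0,-88],[0,0,-90],[0,0,-90]]' --turn '[[0,0,0],[0,0,0],[0,0,0],[0,0,0],[0,0,0],[0,0,0],[0,0,0]]' --gripper '[0.4,0.4,0.4,0.4,0.4,0.4,0.4]'

```text
t: 9.0
eef_pos: [0.5269, -0.1495, 0.0319]
tool_rot: [0.706, -0.024, 0.707, 0.019]
contact_force: [-1.2, -0.2, -1.8]
gripper_width: 0.462
```

>>> drive_tool --slide '[[-1,0,-3],[-1,0,-5],[-1,0,-6]]' --turn '[[0,0,0],[0,0,0],[0,0,0]]' --gripper '[0.4,0.4,0.4]'

```text
t: 9.3
eef_pos: [0.5259, -0.1496, 0.026]
tool_rot: [0.706, -0.024, 0.707, 0.019]
contact_force: [-0.7, -0.8, -0.8]
gripper_width: 0.459
```

>>> drive_tool --slide '[[0,0,-1],[0,0,-2],[0,0,-2]]' --turn '[[0,0,0],[0,0,0],[0,0,0]]' --gripper '[0.4,0.4,0.4]'

```text
t: 9.6
eef_pos: [0.526, -0.1497, 0.0254]
tool_rot: [0.706, -0.024, 0.707, 0.019]
contact_force: [-6.2, -0.0, 15.7]
gripper_width: 0.46
```

Seated, with contact felt. Release and rise.

>>> drive_tool --slide '[[0,0,1],[0,0,1],[0,0,1],[0,0,1],[0,0,1]]' --turn '[[0,0,0],[0,0,0],[0,0,0],[0,0,0],[0,0,0]]' --gripper '[0.5,0.6,0.75,0.75,0.75]'

```text
t: 10.1
eef_pos: [0.526, -0.1497, 0.0262]
tool_rot: [0.706, -0.024, 0.707, 0.019]
contact_force: [-0.4, 1.0, 0.1]
gripper_width: 0.745
```

>>> drive_tool --slide '[[0,0,5],[0,0,20],[0,0,45],[0,0,90],[0,0,130],[0,0,150],[0,0,150]]' --turn '[[0,0,0],[0,0,0],[0,0,0],[0,0,0],[0,0,0],[0,0,0],[0,0,0]]' --gripper '[0.75,0.75,0.75,0.75,0.75,0.75,0.75]'

```text
t: 10.8
eef_pos: [0.5284, -0.1501, 0.181]
tool_rot: [0.709, -0.025, 0.705, 0.018]
contact_force: [0.3, -0.6, 0.1]
gripper_width: 0.748
```

Run:
```python
from h import *
need([.5256,-.149,.026],3.45)
t=bot.read_camera("top");s=bot.read_camera("side")
cv2.imwrite("pics/p2.png",np.hstack([cv2.resize(t["color"][170:270,300:400,::-1],(400,400),interpolation=2),cv2.resize(s["color"][130:240,270:380,::-1],(400,400),interpolation=2)]))
```

```text
slide [  -2.8    1.1 -155. ] turn [ 0.01   0.007 -0.   ] q [ 0.48  0.35 -0.4   1.89  0.18  0.92  0.06] F [ 0.31 -0.58  0.12] t 10.8 pos [ 0.5284 -0.1501  0.181 ] w 0.7480042545709189
```

View pics/p2.png

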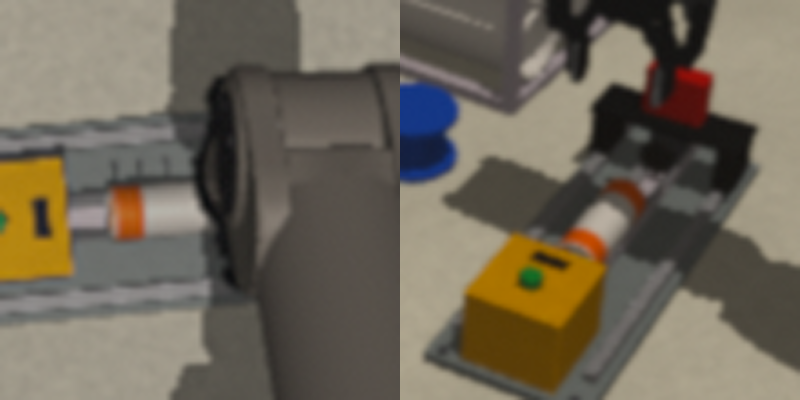

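The sleeve lies straight in the V (top crop 125–200, 210). Next I go behind the red grip with the fingers shut and push its back face.

>>> drive_tool --slide '[[2,-45,5],[4,-90,5],[6,-135,5],[8,-180,5],[9,-194,0],[9,-194,-40],[9,-194,-80],[9,-194,-88],[9,-194,-88]]' --turn '[[0.01,0.007,0],[0.01,0.007,0],[0.01,0.007,0],[0.01,0.007,0],[0.01,0.007,0],[0.01,0.007,0],[0.01,0.007,0],[0.01,0.007,0],[0.01,0.007,0]]' --gripper '[0.4,0,0,0,0,0,0,0,0]'

```text
t: 11.8
eef_pos: [0.5337, -0.3424, 0.0872]
tool_rot: [0.703, -0.02, 0.711, 0.023]
contact_force: [1.0, 0.6, -0.2]
gripper_width: -0.002
```

Run:
```python
from h import *
need([.5373,-.3436,.092],3.45)
s=bot.read_camera("side")
cv2.imwrite("pics/b1.png",cv2.resize(s["color"][100:240,270:400,::-1],(520,560),interpolation=2))
```

```text
slide [ 3.6 -1.2  4.8] turn [-0.004 -0.011 -0.001] q [ 0.69  0.59 -0.3   1.75  0.22  0.85  0.35] F [ 0.98  0.6  -0.24] t 11.8 pos [ 0.5337 -0.3424  0.0872] w -0.0015672452134244583
```

View pics/b1.png

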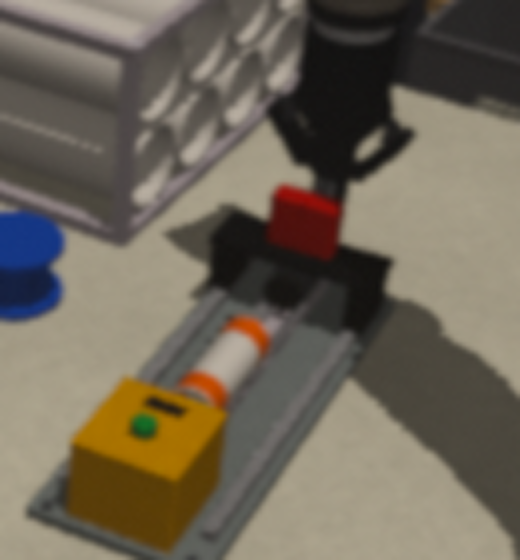

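>>> drive_tool --slide '[[3,3,4],[2,6,5],[2,10,5],[2,14,5],[2,18,5],[2,22,5],[1,26,5],[1,30,5]]' --turn '[[0,-0.01,0],[0,-0.01,0],[0,-0.01,0],[0,-0.01,0],[0,-0.01,0],[0,-0.01,0],[0,-0.01,0],[0,-0.01,0]]' --gripper '[0,0,0,0,0,0,0,0]'

```text
t: 12.65
eef_pos: [0.5366, -0.3155, 0.0948]
tool_rot: [0.708, -0.022, 0.705, 0.021]
contact_force: [0.5, -5.6, 0.4]
gripper_width: -0.005
```

>>> drive_tool --slide '[[0,4,0],[0,8,0],[-1,12,0],[-1,16,0],[-1,20,0],[-1,24,0],[-2,28,0],[-2,32,0],[-2,32,0]]' --turn '[[0,0,0],[0,0,0],[0,0,0],[0,0,0],[0,0,0],[0,0,0],[0,0,0],[0,0,0],[0,0,0]]' --gripper '[0,0,0,0,0,0,0,0,0]'

```text
t: 13.55
eef_pos: [0.5344, -0.2848, 0.095]
tool_rot: [0.709, -0.022, 0.705, 0.02]
contact_force: [0.7, -4.9, -1.1]
gripper_width: 0.0
```

Run:
```python
from h import *
need([.5373,-.3436,.092],3.45)
s=bot.read_camera("side");t=bot.read_camera("top")
cv2.imwrite("pics/b2.png",np.hstack([cv2.resize(t["color"][180:250,300:400,::-1],(400,280),interpolation=2),cv2.resize(s["color"][140:217,280:390,::-1],(400,280),interpolation=2)]))
```

```text
slide [  2.9 -58.8  -3. ] turn [0.003 0.005 0.001] q [ 0.62  0.54 -0.31  1.83  0.22  0.81  0.26] F [ 0.69 -4.91 -1.14] t 13.55 pos [ 0.5344 -0.2848  0.095 ] w 0.00044438479285604127
```

View pics/b2.png

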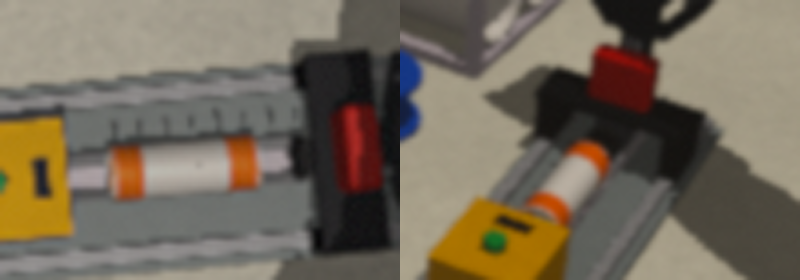

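>>> drive_tool --slide '[[0,4,0],[0,8,0],[-1,12,0],[-1,16,0],[-1,19,0],[-1,22,0],[-1,25,0],[-2,28,0],[-2,31,0],[-2,34,0]]' --turn '[[0,0,0],[0,0,0],[0,0,0],[0,0,0],[0,0,0],[0,0,0],[0,0,0],[0,0,0],[0,0,0],[0,0,0]]' --gripper '[0,0,0,0,0,0,0,0,0,0]'

```text
t: 14.65
eef_pos: [0.5322, -0.2526, 0.095]
tool_rot: [0.709, -0.022, 0.705, 0.019]
contact_force: [-0.1, -8.1, -0.9]
gripper_width: 0.001
```

>>> drive_tool --slide '[[0,3,0],[0,6,0],[-1,9,0],[-1,12,0],[-1,15,0],[-1,18,0],[-1,21,0],[-1,24,0],[-2,26,0],[-2,26,0]]' --turn '[[0,0,0],[0,0,0],[0,0,0],[0,0,0],[0,0,0],[0,0,0],[0,0,0],[0,0,0],[0,0,0],[0,0,0]]' --gripper '[0,0,0,0,0,0,0,0,0,0]'

```text
t: 15.65
eef_pos: [0.5304, -0.2278, 0.0951]
tool_rot: [0.709, -0.022, 0.705, 0.018]
contact_force: [3.0, -5.2, -2.8]
gripper_width: 0.0
```

Run:
```python
from h import *
need([.5373,-.3436,.092],3.45)
p=bot.get_obs()["eef_pos"];print("fix y",(p[0]-.525)*-.0602+(p[1]+.139)*.998,"fix x",(p[0]-.525)*.998+(p[1]+.139)*.06)
s=bot.read_camera("side");t=bot.read_camera("top")
cv2.imwrite("pics/b3.png",np.hstack([cv2.resize(t["color"][180:250,280:380,::-1],(400,280),interpolation=2),cv2.resize(s["color"][140:217,280:390,::-1],(400,280),interpolation=2)]))
```

```text
slide [   6.9 -115.8   -3.1] turn [0.006 0.006 0.004] q [ 0.54  0.5  -0.32  1.9   0.22  0.77  0.16] F [ 2.96 -5.17 -2.79] t 15.65 pos [ 0.5304 -0.2278  0.0951] w 0.00034204361520911726
fix y -0.08894869087466277 fix x 7.8901858322461e-05
```

View pics/b3.png

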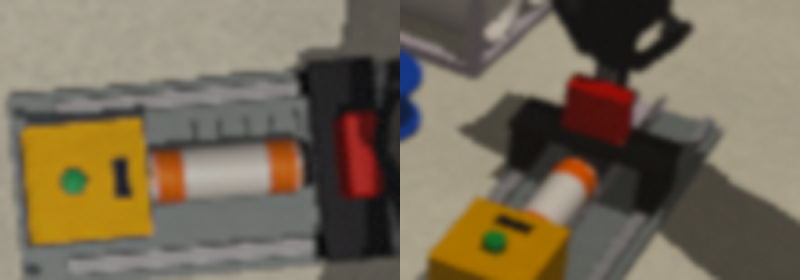

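>>> drive_tool --slide '[[0,2,0],[0,4,0],[0,6,0],[0,8,0],[0,8,0]]' --turn '[[0,0,0],[0,0,0],[0,0,0],[0,0,0],[0,0,0]]' --gripper '[0,0,0,0,0]'

```text
t: 16.25
eef_pos: [0.53, -0.2212, 0.0951]
tool_rot: [0.709, -0.022, 0.705, 0.017]
contact_force: [-0.1, -6.2, -0.4]
gripper_width: -0.002
```

>>> drive_tool --slide '[[0,1,0],[0,2,0],[0,3,0],[0,3,0]]' --turn '[[0,0,0],[0,0,0],[0,0,0],[0,0,0]]' --gripper '[0,0,0,0]'

```text
t: 16.65
eef_pos: [0.5298, -0.2197, 0.0951]
tool_rot: [0.709, -0.022, 0.705, 0.016]
contact_force: [0.0, -6.4, -1.8]
gripper_width: 0.0
```

>>> drive_tool --slide '[[0,1,0],[0,2,0],[0,3,0],[0,3,0]]' --turn '[[0,0,0],[0,0,0],[0,0,0],[0,0,0]]' --gripper '[0,0,0,0]'

```text
t: 17.05
eef_pos: [0.5297, -0.2182, 0.0951]
tool_rot: [0.709, -0.022, 0.705, 0.015]
contact_force: [1.5, -6.5, -2.0]
gripper_width: 0.001
```

>>> drive_tool --slide '[[0,2,0],[0,3,0],[0,4,0],[0,4,0]]' --turn '[[0,0,0.004],[0,0,0.004],[0,0,0.004],[0,0,0.004]]' --gripper '[0,0,0,0]'

```text
t: 17.45
eef_pos: [0.5296, -0.2156, 0.0951]
tool_rot: [0.709, -0.024, 0.705, 0.016]
contact_force: [1.4, -7.3, -1.2]
gripper_width: 0.0
```

>>> drive_tool --slide '[[0,2,0],[0,3,0],[0,4,0],[0,4,0]]' --turn '[[0,0,0],[0,0,0],[0,0,0],[0,0,0]]' --gripper '[0,0,0,0]'

```text
t: 17.85
eef_pos: [0.5294, -0.213, 0.0952]
tool_rot: [0.709, -0.024, 0.705, 0.015]
contact_force: [0.8, -6.8, -1.5]
gripper_width: 0.001
```

>>> drive_tool --slide '[[0,2,0],[0,3,0],[0,4,0],[0,4,0]]' --turn '[[0,0,0],[0,0,0],[0,0,0],[0,0,0]]' --gripper '[0,0,0,0]'

```text
t: 18.25
eef_pos: [0.5292, -0.2104, 0.0952]
tool_rot: [0.709, -0.024, 0.705, 0.014]
contact_force: [0.4, -7.3, -1.4]
gripper_width: 0.0
```

Run:
```python
from h import *
need([.53,-.2,.095],3.45)
```

```text
slide [ 0.8 10.4 -0.2] turn [0.014 0.006 0.006] q [ 0.51  0.49 -0.32  1.92  0.23  0.76  0.11] F [ 0.4  -7.32 -1.37] t 18.25 pos [ 0.5292 -0.2104  0.0952] w 0.00039547251589543917
```

>>> drive_tool --slide '[[0,2,0],[0,3,0],[0,4,0],[0,4,0]]' --turn '[[0,0,0.005],[0,0,0.005],[0,0,0.005],[0,0,0.005]]' --gripper '[0,0,0,0]'

```text
t: 18.65
eef_pos: [0.5291, -0.2078, 0.0952]
tool_rot: [0.709, -0.026, 0.705, 0.015]
contact_force: [1.4, -6.8, -1.0]
gripper_width: 0.002
```

>>> drive_tool --slide '[[0,2,0],[0,3,0],[0,4,0],[0,4,0]]' --turn '[[0,0,0],[0,0,0],[0,0,0],[0,0,0]]' --gripper '[0,0,0,0]'

```text
t: 19.05
eef_pos: [0.5289, -0.2053, 0.0952]
tool_rot: [0.709, -0.026, 0.705, 0.014]
contact_force: [0.9, -6.4, -2.3]
gripper_width: 0.001
```

>>> drive_tool --slide '[[0,2,0],[0,3,0],[0,4,0],[0,4,0]]' --turn '[[0.01,0,0.003],[0.01,0,0.003],[0.01,0,0.003],[0.01,0,0.003]]' --gripper '[0,0,0,0]'

```text
t: 19.45
eef_pos: [0.5287, -0.2027, 0.0951]
tool_rot: [0.709, -0.024, 0.705, 0.017]
contact_force: [1.2, -5.7, -1.8]
gripper_width: -0.002
```

>>> drive_tool --slide '[[0,2,0],[0,3,0],[0,4,0],[0,4,0]]' --turn '[[0,0,0],[0,0,0],[0,0,0],[0,0,0]]' --gripper '[0,0,0,0]'

```text
t: 19.85
eef_pos: [0.5285, -0.2002, 0.0952]
tool_rot: [0.709, -0.024, 0.705, 0.017]
contact_force: [0.9, -6.2, -0.4]
gripper_width: -0.004
```

>>> drive_tool --slide '[[0,2,0],[0,3,0],[0,4,0],[0,4,0]]' --turn '[[0,0,0],[0,0,0],[0,0,0],[0,0,0]]' --gripper '[0,0,0,0]'

```text
t: 20.25
eef_pos: [0.5283, -0.1976, 0.0952]
tool_rot: [0.709, -0.024, 0.705, 0.016]
contact_force: [0.7, -6.0, -2.0]
gripper_width: 0.0
```

>>> drive_tool --slide '[[0,2,0],[0,3,0],[0,4,0],[0,4,0]]' --turn '[[0.003,0,0.003],[0.003,0,0.003],[0.003,0,0.003],[0.003,0,0.003]]' --gripper '[0,0,0,0]'

```text
t: 20.65
eef_pos: [0.5282, -0.195, 0.0952]
tool_rot: [0.709, -0.024, 0.705, 0.017]
contact_force: [1.6, -6.1, -0.9]
gripper_width: -0.002
```

>>> drive_tool --slide '[[0,2,0],[0,3,0],[0,4,0],[0,4,0]]' --turn '[[0,0,0],[0,0,0],[0,0,0],[0,0,0]]' --gripper '[0,0,0,0]'

```text
t: 21.05
eef_pos: [0.528, -0.1924, 0.0952]
tool_rot: [0.709, -0.024, 0.705, 0.016]
contact_force: [1.1, -5.7, -1.4]
gripper_width: -0.0
```

>>> drive_tool --slide '[[0,2,0],[0,3,0],[0,4,0],[0,4,0]]' --turn '[[0.003,0,0.003],[0.003,0,0.003],[0.003,0,0.003],[0.003,0,0.003]]' --gripper '[0,0,0,0]'

```text
t: 21.45
eef_pos: [0.5279, -0.1916, 0.0952]
tool_rot: [0.709, -0.024, 0.705, 0.016]
contact_force: [2.4, -10.5, -3.7]
gripper_width: -0.001
```

The force rose to 10.5 N and the advance stopped short (0.8 mm of the usual 2.6), so the stop has been met. One more small press.

>>> drive_tool --slide '[[0,3,0],[0,4,0],[0,4,0],[0,4,0]]' --turn '[[0,0,0],[0,0,0],[0,0,0],[0,0,0]]' --gripper '[0,0,0,0]'

```text
t: 21.85
eef_pos: [0.5279, -0.1915, 0.0952]
tool_rot: [0.709, -0.025, 0.705, 0.014]
contact_force: [2.1, -12.2, -4.0]
gripper_width: 0.002
```

>>> drive_tool --slide '[[0,3,0],[0,4.6,0],[0,4.6,0],[0,4.6,0]]' --turn '[[0,0,0],[0,0,0],[0,0,0],[0,0,0]]' --gripper '[0,0,0,0]'

```text
t: 22.25
eef_pos: [0.5278, -0.1912, 0.0953]
tool_rot: [0.709, -0.025, 0.704, 0.011]
contact_force: [2.0, -13.5, -4.7]
gripper_width: -0.001
```

Run:
```python
from h import *
for i in range(4):
    need([.53,-.2,.095],3.45); bot.read_camera("side")
```

```text
slide [ 2.2 -8.8 -0.3] turn [0.02  0.008 0.009] q [ 0.48  0.47 -0.32  1.94  0.24  0.75  0.07] F [  2.05 -13.52  -4.68] t 22.25 pos [ 0.5278 -0.1912  0.0953] w -0.0008878615556659591
slide [ 2.2 -8.8 -0.3] turn [0.02  0.008 0.009] q [ 0.48  0.47 -0.32  1.94  0.24  0.75  0.07] F [  3.33 -13.56  -4.07] t 22.3 pos [ 0.5278 -0.1912  0.0953] w 0.0022193226740663766
slide [ 2.2 -8.8 -0.3] turn [0.02  0.008 0.009] q [ 0.48  0.47 -0.32  1.94  0.24  0.75  0.07] F [  2.59 -13.66  -4.83] t 22.35 pos [ 0.5278 -0.1912  0.0953] w 0.00012811767142124826
slide [ 2.2 -8.8 -0.3] turn [0.02  0.008 0.009] q [ 0.48  0.47 -0.32  1.94  0.24  0.75  0.07] F [  2.81 -13.34  -3.18] t 22.4 pos [ 0.5278 -0.1912  0.0953] w -0.003059894754694792
```

>>> drive_tool --slide '[[0,-1,0],[0,-3,0],[0,-6,0],[1,-15,0],[2,-28,0]]' --turn '[[0,0,0],[0,0,0],[0,0,0],[0,0,0],[0,0,0]]' --gripper '[0,0,0,0,0]'

```text
t: 22.95
eef_pos: [0.5301, -0.2189, 0.0954]
tool_rot: [0.709, -0.026, 0.704, 0.012]
contact_force: [0.4, -0.3, 0.1]
gripper_width: -0.002
```

>>> drive_tool --slide '[[0,-2,15],[0,-2,40],[0,-2,85],[0,-40,130],[0,-85,150],[0,-130,150],[0,-150,150],[0,-150,150]]' --turn '[[0,0,0],[0,0,0],[0,0,0],[0,0,0],[0,0,0],[0,0,0],[0,0,0],[0,0,0]]' --gripper '[0,0,0,0,0,0,0,0]'

```text
t: 23.75
eef_pos: [0.528, -0.3751, 0.2452]
tool_rot: [0.709, -0.024, 0.705, 0.008]
contact_force: [-0.1, 0.8, 0.2]
gripper_width: 0.001
```

Run:
```python
from h import *
s=bot.read_camera("side");t=bot.read_camera("top")
cv2.imwrite("pics/e1.png",np.hstack([cv2.resize(t["color"][180:250,280:380,::-1],(400,280),interpolation=2),cv2.resize(s["color"][140:217,280:390,::-1],(400,280),interpolation=2)]))
cv2.imwrite("pics/e2.png",s["color"][:,:,::-1])
# grip position in fixture y from top-face centroid
hsv=cv2.cvtColor(t["color"],cv2.COLOR_RGB2HSV);m=cv2.inRange(hsv,(0,150,80),(5,255,255));m[:,:330]=0;m[:200]=0;m[250:]=0
ys,xs=np.nonzero(m);print(len(xs),onz(t,xs.mean(),ys.mean(),.115))
```

```text
183 [ 0.52871671 -0.1683832   0.115     ]
```

View pics/e1.png

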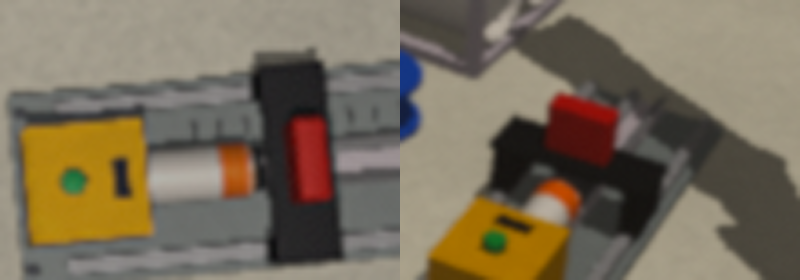

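View pics/e2.png

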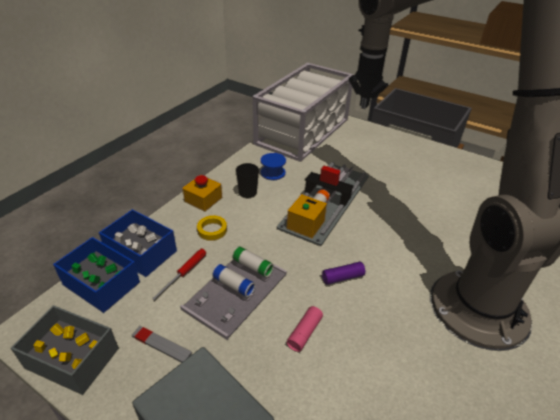

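The sleeve's far end is inside the hood, with the pad against its near band (top crop 255,170) and everything else unmoved. I'll probe the grip lightly, below the breakaway force, to check that the slide hasn't sprung back.

>>> drive_tool --slide '[[0,40,0],[1,85,0],[1,125,-20],[2,150,-60],[2,154,-110],[2,154,-148],[2,154,-150],[2,154,-150]]' --turn '[[0,0,0.01],[0,0,0.01],[0,0,0.01],[0,0,0.01],[0,0,0.01],[0,0,0.01],[0,0,0.01],[0,0,0.01]]' --gripper '[0,0,0,0,0,0,0,0]'

```text
t: 24.65
eef_pos: [0.5317, -0.2143, 0.0952]
tool_rot: [0.709, -0.029, 0.705, 0.016]
contact_force: [0.9, 0.1, 0.4]
gripper_width: 0.002
```

>>> drive_tool --slide '[[-1,6,0],[-2,12,0],[-3,17,0],[-4,20,0],[-4,20,0]]' --turn '[[0,0,0],[0,0,0],[0,0,0],[0,0,0],[0,0,0]]' --gripper '[0,0,0,0,0]'

```text
t: 25.15
eef_pos: [0.5278, -0.1937, 0.0957]
tool_rot: [0.709, -0.029, 0.704, 0.016]
contact_force: [-0.7, -0.6, 0.1]
gripper_width: -0.001
```

>>> drive_tool --slide '[[0,1,0],[0,2,0],[0,3,0],[0,3,0],[0,3,0]]' --turn '[[0,0,0],[0,0,0],[0,0,0],[0,0,0],[0,0,0]]' --gripper '[0,0,0,0,0]'

```text
t: 25.65
eef_pos: [0.5278, -0.192, 0.0958]
tool_rot: [0.709, -0.029, 0.704, 0.016]
contact_force: [-0.3, -6.1, 1.8]
gripper_width: 0.004
```

>>> drive_tool --slide '[[0,1,0],[0,2.2,0],[0,2.2,0],[0,2.2,0]]' --turn '[[0,0,0],[0,0,0],[0,0,0],[0,0,0]]' --gripper '[0,0,0,0]'

```text
t: 26.05
eef_pos: [0.5278, -0.192, 0.0959]
tool_rot: [0.709, -0.029, 0.704, 0.014]
contact_force: [0.4, -8.7, -1.2]
gripper_width: 0.003
```

Run:
```python
from h import *
for i in range(3):
    need([.53,-.2,.095],3.45); bot.read_camera("side")
```

```text
slide [ 2.2 -8.  -0.9] turn [ 0.021  0.008 -0.001] q [ 0.48  0.47 -0.32  1.94  0.24  0.75  0.08] F [ 0.4  -8.74 -1.23] t 26.05 pos [ 0.5278 -0.192   0.0959] w 0.0029777716643253067
slide [ 2.2 -8.  -0.9] turn [ 0.021  0.008 -0.001] q [ 0.48  0.47 -0.32  1.94  0.24  0.75  0.08] F [ 0.71 -8.42  0.23] t 26.1 pos [ 0.5278 -0.192   0.0959] w -0.0019642405122433206
slide [ 2.2 -8.  -0.9] turn [ 0.021  0.008 -0.001] q [ 0.48  0.47 -0.32  1.94  0.24  0.75  0.08] F [ 0.69 -8.59 -0.08] t 26.15 pos [ 0.5278 -0.192   0.0959] w 0.006933762834777029
```

8.6 N doesn't move it, though a free slide yields at about 6 N. Probe a bit higher, to about 11–12 N.

>>> drive_tool --slide '[[0,1,0],[0,3,0],[0,3.2,0],[0,3.2,0]]' --turn '[[0,0,0],[0,0,0],[0,0,0],[0,0,0]]' --gripper '[0,0,0,0]'

```text
t: 26.6
eef_pos: [0.5278, -0.1918, 0.096]
tool_rot: [0.709, -0.029, 0.704, 0.012]
contact_force: [1.6, -11.0, -1.5]
gripper_width: 0.003
```

>>> drive_tool --slide '[[0,2,0],[0,3.8,0],[0,3.8,0],[0,3.8,0]]' --turn '[[0,0,0],[0,0,0],[0,0,0],[0,0,0]]' --gripper '[0,0,0,0]'

```text
t: 27.0
eef_pos: [0.5277, -0.1916, 0.096]
tool_rot: [0.71, -0.03, 0.704, 0.01]
contact_force: [1.1, -12.4, -1.8]
gripper_width: 0.0
```

Run:
```python
from h import *
for i in range(3):
    need([.53,-.2,.095],3.45); bot.read_camera("side")
```

```text
slide [ 2.3 -8.4 -1. ] turn [0.027 0.009 0.004] q [ 0.48  0.47 -0.32  1.94  0.25  0.75  0.06] F [  1.07 -12.36  -1.83] t 27.0 pos [ 0.5277 -0.1916  0.096 ] w 0.00020575841575079287
slide [ 2.2 -8.4 -1. ] turn [0.027 0.009 0.004] q [ 0.48  0.47 -0.32  1.94  0.25  0.75  0.06] F [  0.36 -12.67  -1.19] t 27.05 pos [ 0.5278 -0.1916  0.096 ] w -0.004236729947690498
slide [ 2.2 -8.4 -1. ] turn [0.027 0.009 0.004] q [ 0.48  0.47 -0.32  1.94  0.25  0.75  0.06] F [  1.97 -12.21  -2.05] t 27.1 pos [ 0.5278 -0.1916  0.096 ] w -0.0027300283587519845
```

>>> drive_tool --slide '[[0,3,0],[0,4.3,0],[0,4.3,0],[0,4.3,0]]' --turn '[[0,0,0],[0,0,0],[0,0,0],[0,0,0]]' --gripper '[0,0,0,0]'

```text
t: 27.55
eef_pos: [0.5277, -0.1916, 0.0961]
tool_rot: [0.71, -0.03, 0.704, 0.007]
contact_force: [2.0, -13.5, -3.5]
gripper_width: 0.005
```

>>> drive_tool --slide '[[0,3.6,0],[0,3.2,0],[0,2.8,0],[0,2.4,0],[0,2,0],[0,1.6,0],[0,1.2,0],[0,1,0]]' --turn '[[0,0,0],[0,0,0],[0,0,0],[0,0,0],[0,0,0],[0,0,0],[0,0,0],[0,0,0]]' --gripper '[0,0,0,0,0,0,0,0]'

```text
t: 28.35
eef_pos: [0.5278, -0.1917, 0.0961]
tool_rot: [0.71, -0.03, 0.703, 0.007]
contact_force: [0.8, -5.7, -0.1]
gripper_width: 0.001
```

>>> drive_tool --slide '[[0,0.7,0],[0,0.4,0],[0,0.2,0],[0,0,0],[0,-0.2,0],[0,-0.4,0],[0,-0.6,0],[0,-0.8,0]]' --turn '[[0,0,0],[0,0,0],[0,0,0],[0,0,0],[0,0,0],[0,0,0],[0,0,0],[0,0,0]]' --gripper '[0,0,0,0,0,0,0,0]'

```text
t: 29.15
eef_pos: [0.5278, -0.192, 0.0961]
tool_rot: [0.71, -0.03, 0.704, 0.007]
contact_force: [-0.1, -2.6, 0.2]
gripper_width: -0.001
```

>>> drive_tool --slide '[[0,-0.3,0],[0,-0.6,0],[0,-0.9,0],[0,-1.2,0],[0,-1.6,0],[0,-2.5,0],[0,-2.5,0]]' --turn '[[0,0,0],[0,0,0],[0,0,0],[0,0,0],[0,0,0],[0,0,0],[0,0,0]]' --gripper '[0,0,0,0,0,0,0]'

```text
t: 29.85
eef_pos: [0.5277, -0.1945, 0.096]
tool_rot: [0.71, -0.03, 0.704, 0.007]
contact_force: [0.5, 0.5, -0.1]
gripper_width: -0.001
```

>>> drive_tool --slide '[[0,1,0],[0,2,0],[0,3,0],[0,3.4,0],[0,3.4,0]]' --turn '[[0,0,0],[0,0,0],[0,0,0],[0,0,0],[0,0,0]]' --gripper '[0,0,0,0,0]'

```text
t: 30.35
eef_pos: [0.5276, -0.1923, 0.0959]
tool_rot: [0.71, -0.03, 0.704, 0.006]
contact_force: [-0.3, -4.7, -2.4]
gripper_width: -0.002
```

Run:
```python
from h import *
for i in range(3):
    o=bot.get_obs();print(o["eef_pos"]*1000,o["contact_force"],o["tool_rot"]); bot.read_camera("side")
```

```text
[ 527.57404225 -192.32226064   95.93374857] [-0.32591091 -4.65560901 -2.36191909] [ 0.70995644 -0.029927    0.7035817   0.00624618]
[ 527.5811469  -192.31659115   95.93354075] [ 1.06167032 -5.44641239 -1.73174266] [ 0.70995658 -0.0298963   0.7035828   0.00625452]
[ 527.57861459 -192.32106709   95.93668549] [ 0.1080109  -5.16048341 -1.86892515] [ 0.7099561  -0.0298806   0.70358404  0.00624443]
```

>>> drive_tool --slide '[[0,1.5,0],[0,2.4,0],[0,2.4,0]]' --turn '[[0,0,0],[0,0,0],[0,0,0]]' --gripper '[0,0,0]'

```text
t: 30.8
eef_pos: [0.5276, -0.1923, 0.096]
tool_rot: [0.71, -0.03, 0.703, 0.005]
contact_force: [2.6, -7.6, -3.5]
gripper_width: 0.001
```

Run:
```python
from h import *
for i in range(3):
    o=bot.get_obs();print(o["eef_pos"]*1000,o["contact_force"],o["tool_rot"]); bot.read_camera("side")
```

```text
[ 527.58296557 -192.325187     96.00119821] [ 2.56287527 -7.57844618 -3.53836524] [ 0.71012974 -0.03012498  0.70341014  0.00473474]
[ 527.60652881 -192.34702971   96.02268846] [ 1.2718249  -7.92076747 -2.4236159 ] [ 0.71014746 -0.03004239  0.70339599  0.00470313]
[ 527.56629688 -192.32687162   96.0117641 ] [ 0.80077259 -8.95104889 -2.18333627] [ 0.71011514 -0.03006077  0.70342755  0.00474477]
```

>>> drive_tool --slide '[[0,2,0],[0,2.9,0],[0,2.9,0]]' --turn '[[0,0,0],[0,0,0],[0,0,0]]' --gripper '[0,0,0]'

```text
t: 31.25
eef_pos: [0.5275, -0.1924, 0.0961]
tool_rot: [0.71, -0.03, 0.703, 0.003]
contact_force: [1.2, -9.7, -3.0]
gripper_width: 0.002
```

Run:
```python
from h import *
for i in range(3):
    o=bot.get_obs();print(o["eef_pos"]*1000,o["contact_force"],o["tool_rot"]); bot.read_camera("side")
```

```text
[ 527.54256504 -192.4015583    96.05593503] [ 1.18455071 -9.70968692 -3.00188826] [ 0.71030389 -0.03030053  0.70323686  0.0028601 ]
[ 527.59068758 -192.36811281   96.08038965] [ 1.12543769 -8.44482858 -2.97274098] [ 0.71033266 -0.03029175  0.70320806  0.00288999]
[ 527.57669781 -192.38350731   96.06868976] [ 2.12473088 -9.2935838  -3.91008318] [ 0.71032097 -0.03025142  0.70322167  0.00287444]
```

>>> drive_tool --slide '[[0,2.5,0],[0,3.5,0],[0,3.5,0]]' --turn '[[0,0,0],[0,0,0],[0,0,0]]' --gripper '[0,0,0]'

```text
t: 31.7
eef_pos: [0.5275, -0.1924, 0.0961]
tool_rot: [0.711, -0.031, 0.703, 0.001]
contact_force: [1.9, -10.5, -2.8]
gripper_width: 0.003
```

Run:
```python
from h import *
for i in range(3):
    o=bot.get_obs();print(o["eef_pos"]*1000,o["contact_force"],o["tool_rot"]); bot.read_camera("side")
```

```text
[ 527.53826206 -192.40247213   96.12837702] [  1.94776974 -10.50361949  -2.82709385] [ 7.10533183e-01 -3.05740283e-02  7.02998841e-01  6.74573458e-04]
[ 527.53540645 -192.36521815   96.12342592] [  2.136294   -10.38002195  -3.47077017] [ 0.71052544 -0.03054524  0.70300788  0.00071475]
[ 527.533934   -192.38313559   96.11650506] [  1.99712252 -10.2687478   -4.55488277] [ 7.10525024e-01 -3.05237164e-02  7.03009246e-01  7.02355694e-04]
```

>>> drive_tool --slide '[[0,3,0],[0,4.1,0],[0,4.1,0]]' --turn '[[0,0,0],[0,0,0],[0,0,0]]' --gripper '[0,0,0]'

```text
t: 32.15
eef_pos: [0.5275, -0.1923, 0.0962]
tool_rot: [0.711, -0.031, 0.703, -0.002]
contact_force: [1.7, -11.8, -4.3]
gripper_width: 0.002
```

Run:
```python
from h import *
for i in range(3):
    o=bot.get_obs();print(o["eef_pos"]*1000,o["contact_force"],o["tool_rot"]); bot.read_camera("side")
```

```text
[ 527.50771335 -192.28814717   96.17450509] [  1.66341888 -11.76865338  -4.34472194] [ 0.71075916 -0.03085255  0.70275621 -0.00180402]
[ 527.50287006 -192.26135519   96.18637818] [  1.65363509 -11.7299421   -3.45394796] [ 0.71076331 -0.03080788  0.70275402 -0.00178117]
[ 527.51352953 -192.26635421   96.18993159] [  1.94354662 -11.82933827  -4.60761431] [ 0.71076966 -0.03078472  0.70274859 -0.00179294]
```

Breakaway came at about 11 N. Free friction is about 5.5 N, so roughly 5.5 N stayed on the sleeve after the slow release, which is in range. Top up slightly and let go slowly again.

>>> drive_tool --slide '[[0,4.3,0],[0,4.3,0],[0,3.8,0],[0,3.4,0],[0,3,0],[0,2.6,0],[0,2.2,0],[0,1.8,0],[0,1.4,0],[0,1.1,0]]' --turn '[[0,0,0],[0,0,0],[0,0,0],[0,0,0],[0,0,0],[0,0,0],[0,0,0],[0,0,0],[0,0,0],[0,0,0]]' --gripper '[0,0,0,0,0,0,0,0,0,0]'

```text
t: 33.3
eef_pos: [0.5275, -0.1924, 0.0962]
tool_rot: [0.711, -0.031, 0.703, -0.003]
contact_force: [0.6, -5.0, -1.7]
gripper_width: 0.0
```

>>> drive_tool --slide '[[0,0.8,0],[0,0.6,0],[0,0.4,0],[0,0.2,0],[0,0,0],[0,-0.2,0],[0,-0.4,0],[0,-0.6,0],[0,-0.8,0],[0,-1,0]]' --turn '[[0,0,0],[0,0,0],[0,0,0],[0,0,0],[0,0,0],[0,0,0],[0,0,0],[0,0,0],[0,0,0],[0,0,0]]' --gripper '[0,0,0,0,0,0,0,0,0,0]'

```text
t: 34.3
eef_pos: [0.5275, -0.1927, 0.0961]
tool_rot: [0.711, -0.031, 0.703, -0.002]
contact_force: [-0.5, -0.1, -1.2]
gripper_width: 0.003
```

>>> drive_tool --slide '[[0,-0.3,0],[0,-0.6,0],[0,-0.9,0],[0,-1.2,0],[0,-1.6,0],[0,-3,0],[0,-8,0],[1,-18,0],[2,-28,0]]' --turn '[[0,0,0],[0,0,0],[0,0,0],[0,0,0],[0,0,0],[0,0,0],[0,0,0],[0,0,0],[0,0,0]]' --gripper '[0,0,0,0,0,0,0,0,0]'

```text
t: 35.2
eef_pos: [0.5296, -0.2219, 0.0962]
tool_rot: [0.711, -0.031, 0.703, -0.002]
contact_force: [0.1, -0.2, 0.8]
gripper_width: -0.001
```

>>> drive_tool --slide '[[0,-2,15],[0,-2,40],[0,-2,85],[0,-40,130],[0,-85,150],[0,-130,150],[0,-150,150],[0,-150,150]]' --turn '[[0,0,0],[0,0,0],[0,0,0],[0,0,0],[0,0,0],[0,0,0],[0,0,0],[0,0,0]]' --gripper '[0,0,0,0,0,0,0,0]'

```text
t: 36.0
eef_pos: [0.5278, -0.3773, 0.2474]
tool_rot: [0.711, -0.029, 0.703, -0.006]
contact_force: [-0.1, -0.9, 0.3]
gripper_width: 0.001
```

Run:
```python
from h import *
s=bot.read_camera("side");t=bot.read_camera("top")
cv2.imwrite("pics/f1.png",np.hstack([cv2.resize(t["color"][180:250,280:380,::-1],(400,280),interpolation=2),cv2.resize(s["color"][140:217,280:390,::-1],(400,280),interpolation=2)]))
```

```text
(no output)
```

View pics/f1.png

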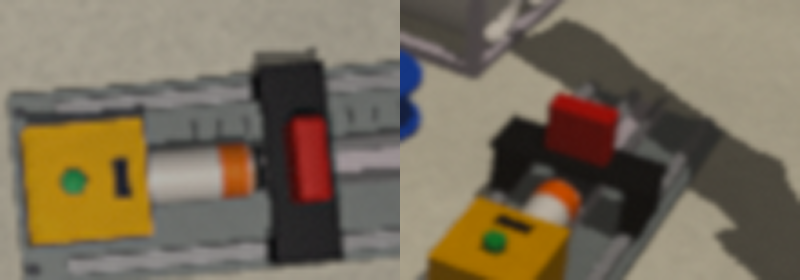

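The sleeve is in the hood with the pad against its near end (top crop 258,170), and the robot is clear of everything. Hand in.

```bash
python3 -c "
from station import bot
print(bot.hand_in())"
```

```text
the job is handed in; nothing more can be done
None
```

The orange-banded sleeve is in the hood, held lightly between the slide's pad and the end stop. The slide is let go and the arm is clear. I handed the job in at about 36 s.

- **Loading:** I took the sleeve from the rack, regripping once 8 mm lower after a high first grip, and laid it straight in the V bed.
- **Pushing:** I did not clasp the red grip. I pushed its back face with the fingers shut, in small steps. Free sliding took about 5–7 N, and then the force rose to 10.5 N as the advance stopped short, which is the end stop. I pressed to about 13.5 N at the wrist, roughly 7 N on the sleeve, and backed off.
- **Checks on the hold:** I pushed the grip again twice.
  - After the first, quick release it gave way somewhere around 9–11 N. That suggests the hold may have eased to about 4–5 N.
  - I pressed again and released slowly, and it then gave way at about 11 N. Against a friction of about 5.5 N, that is roughly 5–5.5 N on the sleeve.
  - After that I topped it up slightly and released slowly once more. I did not push it again after that.
- **Uncertainty:** the final hold is inferred, not measured directly. It probably sits near the lower end of the 5–10 N range, because the slide's own friction limits it.
- **Final pictures:** after the last release the close-ups show the pad against the sleeve's near band and the other end inside the hood. The last full view, taken after the first release, showed the blue and green sleeves and everything else in place.

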